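# Seat the coin canister's lugged lid

### The job

Two coin canisters stand on the counter. The lid of one was put back askew and rides high on its lugs: turn that lid in its seat, without taking it off the canister, until the lugs drop into the notches of the rim and the lid lies flat and fully home, then let go. Leave the other canister's closed lid as it is.

Things in the scene. Friction and masses are not known exactly. Their poses are not given: they have to be found in the camera images.
- coin_lid_bar (a point): Lid to seat: disc 96 mm wide, 6 thick; on top a bar to grip, 60 long x 16 wide x 34 tall. Point: bar's centre, 17 above the disc; x along the bar and over two lugs below it (16 wide, 12 tall); z up. A 74 mm spigot, 22 deep, keeps it in the bore. Starts 12 mm high (point 115 above counter), bar 28-90 deg off the ears' line; within 10 deg of it, it drops home (103) by its weight or a light push.
- coin_canister: Canister under that lid, steel, fixed: 96 mm wide, bore 80, rim 80 above the counter. Rim has two notches, 16 deep and 42 wide, at its +x and -x sides; under each an ear juts 12 mm from the wall (30 to 56 above the counter), seen from above beside the lid. Origin: centre of the underside; x through notches and ears, either way round alike; z up.
- other_lid_bar (a point): The other canister's lid, of the same form and size, already home and to be left alone: its bar (60 x 16 x 34 mm) lies in line with its canister's ears. Point: the bar's centre, 103 mm above the counter; x along the bar, z up.
- other_canister: The other canister, of the same form and size, fixed, 15 cm or more to the left or right of the first. Origin: centre of the underside, on the counter; x through its notches and ears, z up.

How it is judged:
At the end, for the whole second after the job is handed in: The lid that rode high is home: its bar's middle is 98 to 107 mm above the canister's foot, within 10 mm of the canister's axis, level within 5 degrees, and the bar within 20 degrees of the line through the ears (z of coin_lid_bar in the frame of coin_canister between 0.098 and 0.107 m and horizontal distance between coin_lid_bar and coin_canister below 0.01 m and angle between coin_lid_bar's own z axis and vertical below 0.09 rad and angle between the x axis of coin_lid_bar and the x axis of coin_canister, either way round below 0.35 rad); the robot touches nothing.
It fails at once if the lid is taken off its canister (raised more than 13 mm from where it rides, or carried 20 mm aside) (z of coin_lid_bar in the frame of coin_canister above 0.128 m or horizontal distance between coin_lid_bar and coin_canister above 0.02 m).
It fails at once if the other canister's lid is moved by more than 10 mm or turned out of its seat (distance of other_lid_bar from where it was at the start of the episode above 0.01 m or angle between the x axis of other_lid_bar and the x axis of other_canister, either way round above 0.4 rad).
It also fails if it takes over 35 s, if anything falls off the work surface, if the arm or the gripper's body presses on something with over 40 N, if the wrist force passes 120 N, or if a joint passes its speed limit or range.

### The arm

A 7-joint arm with a two-finger parallel gripper is mounted at the origin on a cart in front of the work surface, level with it; the furniture and walls round the work are solid. World frame = base frame: x ahead of the robot, y to its left, z up, the work surface at z = 0. Lengths are in m, angles in rad, forces in N, time in s.
With the tool pointing down it reaches from about 0.4 to 0.85 m from the base axis. Payload 10.4 kg.
Tool frame: the origin (TCP) lies at the very end of the fingers, on their centre line; the grasp point (between the pads) lies 19 mm behind it (manip.tcp_to_grasp is the distance from the TCP to the grasp point, in m); x points along the fingers, y is the direction in which the jaws open and shut, and the axes are right-handed (so a half turn about x gives the same grasp; the last joint's range is limited). The gripper opens to 85 mm and grips with 20 to 120 N. Pads are 22 mm wide; open, the fingers measure 114 mm over their backs; the gripper's body (76 mm by 85 mm) begins 54 mm behind the grasp point. The pads swing forward as they close: fully open they stand 13 mm farther back than shut.
Start: joints at [1.27, 0.332, -0.065, 1.46, 0.022, 1.35, -0.088], TCP at [0.171, -0.601, 0.231] pointing down, gripper open.
Joint ranges: [-2.6, 2.6], [-0.5, 2.12], [-1.47, 1.34], [0.16, 2.42], [-1.27, 4.41], [0.06, 2.06], [-2.6, 2.6]. Speed limits (rad/s): [2.22, 2.22, 2.79, 2.79, 3.14, 3.14, 3.14].

### API

Orientations are given as a unit quaternion [x, y, z, w].
In Python, from workcell import manip, cams, hand_in gives the robot as it stands.
- The arm moves only by the shell command python3 -m handwheel 'ROWS' [FORCE]. ROWS is text: rows parted by semicolons, each of 7 numbers parted by spaces: the shift along the tool's x, y, z in mm, then the turn, a rotation vector about the tool's x, y, z in rad, then the finger opening in mm, from 0 to 85.4. A call has 1 to 8 rows; each row shifts and turns the commanded pose from where the row before left it, along the tool's axes as they then stand; what a row does not reach is not made up. A row lasts 1/10 s, in which the tool goes at most 50 mm and 8.59 degrees, less where a joint would pass 70% of its speed; a pose out of reach is approached as far as the arm can. A call with a gripper value outside its range is refused whole. The fingers move at their own pace and stop on an object; FORCE is the grip in N (left out, the last holds). Time passes only in rows, so rows that do not move let the fingers close. It gives the time, the measured TCP pose, the force and the opening at its end, in the units of the state.
- manip.get_obs(): the state, without advancing time (a new reading comes with each control period).
- cams.camera(name): name is "scene" or "top"; returns a dict with "color" (480x640x3 uint8, blue, green, red), "depth" (480x640 float32, m along the optical axis (not along the pixel's ray), 0 where there is no reading), "camera_matrix" (3x3 intrinsics, pixels), "origin" and "attitude" of the camera in the world. Camera axes: x right, y down, z forward; pixel columns grow to the right and rows downward; lengths in m; the calibration is good to about 2 mm. A picture is of the moment at which its call begins.
- hand_in(): hands the job in, once; it reports no verdict.
Trained networks look in the newest picture that a camera, given by its name, has taken for a name from the list of things; names that differ only in an ending like _2 or _b are one class to them, and where a whole thing is asked for, a point or a joint stands for the part that bears it (a point fixed in the world has none). Each returns a list of dicts, best first, with "conf" (0 to 1); they miss things now and then, are a little off and sometimes report something else, mostly with a low value. They report only what shows in the picture. A call takes as long as a camera call.
- cams.recognise(camera, thing): "box" ([left, top, width, height] in pixels, round what is visible of it).
- cams.outline_of(camera, thing): "region" (480x640 bool, what is visible of it) and "box" ([left, top, width, height] in pixels, round what is visible of it).
The state is a dict: "clock": time; "joint_pos": joint angles; "joint_velocities": joint speeds; "tau": joint torques, N m; "position": TCP position; "ee_rot": TCP orientation; "ft_force": force on the tool from outside, world axes, zero at the start; "torque": the same for the moment, N m; "grip_width": opening from 0.0 (shut) to 1.0 (fully open).
Only numpy, scipy, OpenCV 4.12 (cv2) and the standard library are available. Lean on these libraries where they do the work, as an engineer would, in place of code of your own. Each camera call takes 0.05 s, during which the arm holds its last target.

## Working session

There is one attempt and no reset: what is moved stays moved. The work goes in short steps, Python scripts to look and compute and a shell command to move; the robot and the scene stay as the last step left them, time stands still between calls to the robot, and variables do not carry over. Pictures are saved under pics/ and viewed, and the job is handed in when it is done.

```bash
mkdir -p pics; ls
cat > h.py <<'E'
from workcell import manip, cams, hand_in
import numpy as np, cv2
from scipy.spatial.transform import Rotation as R
def att(c):
    a=np.array(c["attitude"]); return a if a.shape==(3,3) else R.from_quat(a).as_matrix()
def cloud(c):
    K=np.array(c["camera_matrix"]);d=c["depth"];v,u=np.mgrid[:480,:640]
    P=np.stack([(u-K[0,2])/K[0,0]*d,(v-K[1,2])/K[1,1]*d,d],-1)
    W=P@att(c).T+np.array(c["origin"]); W[d<=0]=np.nan
    return W
E
python3 - <<'E'
from h import *
o=manip.get_obs(); print(o)
for n in("top","scene"):
    c=cams.camera(n); print(n,c["origin"],c["attitude"],c["camera_matrix"]); cv2.imwrite(f"pics/{n}0.png",c["color"])
    np.savez(f"{n}0.npz",W=cloud(c))
    for t in("coin_lid_bar","coin_canister","other_lid_bar","other_canister"):
        for r in cams.outline_of(n,t): 
            W=cloud(c)[r["region"]]; print(t,round(r["conf"],2),r["box"],np.nanmedian(W,0).round(3),np.nanmax(W[:,2]))
E
```

```text
pics
{'clock': 0.0, 'joint_pos': array([ 1.27040975,  0.33283729, -0.06467974,  1.46091931,  0.02158137,
        1.34989791, -0.08850255]), 'joint_velocities': array([-2.49799520e-04, -5.91530311e-04,  9.73728427e-04, -7.80618237e-04,
       -1.18741199e-03,  8.74401930e-05,  8.93461559e-04]), 'tau': array([ 1.11844274e-03, -6.25439858e+01,  5.00504114e-02, -3.91610706e+01,
        1.64298539e-02,  9.77664837e-03, -7.68621646e-06]), 'position': array([ 0.17128207, -0.60069287,  0.23054798]), 'ee_rot': array([-0.70021223, -0.09837093,  0.7003824 , -0.09741916]), 'ft_force': array([ 0.33541825,  0.54357254, -0.0290363 ]), 'torque': array([-0.05973722,  0.06317213, -0.02737587]), 'grip_width': 1.0012287341861925}
top [0.44027021 0.14179643 0.93760135] [ 0.71459675 -0.69715741  0.04050958 -0.04101224] [[607.3072767    0.         313.06437453]
 [  0.         607.3072767  251.97781912]
 [  0.           0.           1.        ]]
coin_lid_bar 0.95 [203.5, 242.5, 72.9, 66.9] [0.504 0.243 0.097] 0.1341075854568209
coin_canister 0.78 [233.5, 233.0, 46.2, 87.3] [0.473 0.228 0.053] 0.08018966217459678
other_lid_bar 0.77 [370.2, 214.6, 69.1, 64.2] [0.549 0.016 0.085] 0.12234322996867775
other_canister 0.6 [365.5, 210.4, 55.2, 78.3] [0.516 0.036 0.052] 0.08578683867848413
scene [ 0.09967843 -0.263729    0.72178853] [ 0.85459499 -0.36993239  0.14879698 -0.33268136] [[482.9937301    0.         323.602622  ]
 [  0.         482.9937301  242.31968424]
 [  0.           0.           1.        ]]
coin_lid_bar 0.7 [239.3, 191.0, 53.6, 50.5] [0.495 0.239 0.099] 0.13529603883429953
coin_canister 0.58 [244.2, 218.0, 51.6, 49.3] [0.476 0.215 0.046] 0.09486283271185902
coin_canister 0.4 [237.4, 188.2, 56.2, 51.3] [0.495 0.239 0.099] 0.13529603883429953
other_lid_bar 0.66 [351.9, 248.2, 56.5, 51.3] [0.541 0.011 0.087] 0.1231205213495159
```

Run:
```python
from h import *
a=cv2.imread("pics/top0.png")
cv2.imwrite("pics/top0z.png",cv2.resize(a[180:360,170:470],None,fx=2.6,fy=2.6,interpolation=cv2.INTER_CUBIC))
W=np.load("top0.npz")["W"]
S=np.load("scene0.npz")["W"]
def rect(W,zlo,zhi,c,r):
    m=(W[...,2]>zlo)&(W[...,2]<zhi)&(np.hypot(W[...,0]-c[0],W[...,1]-c[1])<r)
    p=W[m]; (b)=cv2.minAreaRect((p[:,:2]*1000).astype(np.float32)); box=cv2.boxPoints(b)
    e=[box[1]-box[0],box[2]-box[1]]; e=max(e,key=np.linalg.norm)
    q=p[:,:2]-p[:,:2].mean(0); w,v=np.linalg.eigh(q.T@q)
    print(len(p),np.round(b[0],1),np.round(b[1],1),"ang",np.degrees(np.arctan2(e[1],e[0]))%180,"pca",np.degrees(np.arctan2(v[1,1],v[0,1]))%180,p.mean(0).round(4))
for n,X in(("top",W),("scene",S)):
    print(n)
    print("lid bar");rect(X,.118,.14,(.5,.243),.07)
    print("lid disc+");rect(X,.088,.106,(.5,.243),.07)
    print("other bar");rect(X,.106,.13,(.549,.016),.07)
    print("other disc");rect(X,.078,.094,(.549,.016),.07)
# ears at z .045-.06
for c in((.5,.243),(.549,.016)):
    m=(W[...,2]>.045)&(W[...,2]<.06)&(np.hypot(W[...,0]-c[0],W[...,1]-c[1])<.075)&(np.hypot(W[...,0]-c[0],W[...,1]-c[1])>.046)
    n,l,s,ce=cv2.connectedComponentsWithStats(m.astype(np.uint8))
    for i in range(1,n):
        if s[i,4]>8: p=W[l==i].mean(0); print("ear",s[i],p.round(4),np.degrees(np.arctan2(p[1]-c[1],p[0]-c[0])))
```

```text
top
lid bar
539 [504.4 244.9] [60.4 16. ] ang 43.968533 pca 44.01320129638725 [0.5038 0.244  0.1296]
lid disc+
3154 [504.9 244.5] [95.  94.8] ang 1.6511036 pca 135.7787525119514 [0.5036 0.244  0.0965]
other bar
552 [549.8  12.8] [59.9 16.6] ang 19.555902 pca 19.3511849143282 [0.5488 0.0137 0.1172]
other disc
2959 [549.5  13.1] [95.  94.8] ang 47.212273 pca 109.6782995082971 [0.5485 0.014  0.0849]
scene
lid bar
254 [502.3 248.4] [60.3 16.4] ang 43.993664 pca 43.149016829338365 [0.4992 0.2441 0.1302]
lid disc+
1300 [501.9 247.9] [93.5 95. ] ang 142.32614 pca 139.0142431766836 [0.4984 0.2435 0.0986]
other bar
330 [549.  17.] [60.  16.3] ang 19.510878 pca 19.199496553145423 [0.5446 0.0146 0.1184]
other disc
1692 [547.8  16.6] [95.5 95.5] ang 25.23066 pca 113.63316192473707 [0.5433 0.013  0.0864]
ear [240 236  16   7  76] [0.56   0.2405 0.0539] -2.3596586984636474
ear [232 310  16   9 105] [0.4496 0.248  0.0541] 174.3720926134121
ear [383 210  16  11  91] [0.6015 0.0317 0.054 ] 16.69178899234399
ear [406 279  16  12 133] [ 0.4987 -0.0037  0.0541] -158.6217096432414
ear [394 281  10   2  11] [0.5026 0.0177 0.0521] 177.84647135563142
```

View pics/top0z.png

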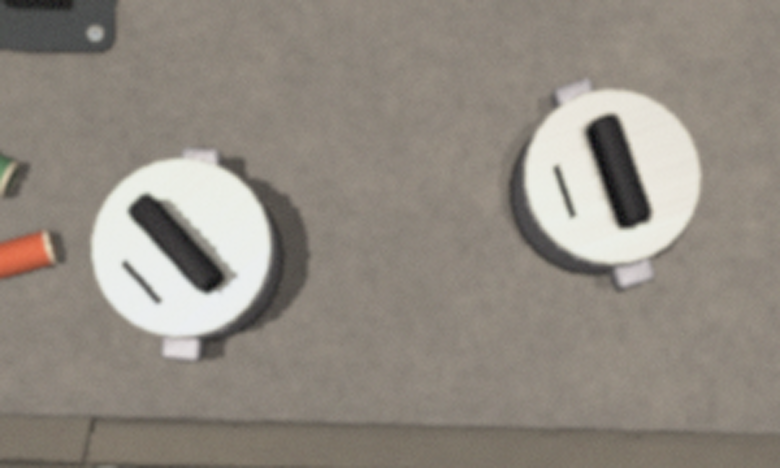

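View pics/scene0.png

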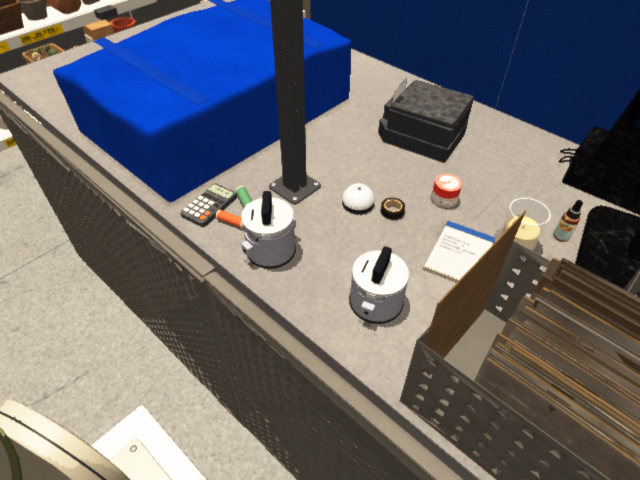

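View pics/top0.png

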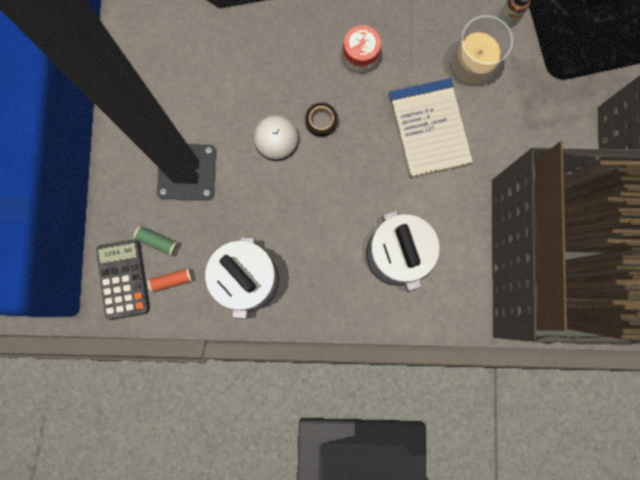

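Run:
```python
from h import *
M=R.from_quat(manip.get_obs()["ee_rot"]).as_matrix(); print(M.round(3))
T=np.load("top0.npz")["W"];S=np.load("scene0.npz")["W"]
P=np.vstack([T.reshape(-1,3),S.reshape(-1,3)]);P=P[np.isfinite(P[:,0])]
print("rows x 0.95..0.1, cols y from +0.6 to -0.8; max z cm")
ys=np.arange(.6,-.85,-.05)
print("      "+" ".join(f"{int(round(y*100)):4d}" for y in ys))
for x in np.arange(.9,.05,-.05):
    r=[]
    for y in ys:
        m=(abs(P[:,0]-x)<.025)&(abs(P[:,1]-y)<.025); r.append(f"{int(round(100*np.max(P[m,2]))):4d}" if m.sum()>2 else "   .")
    print(f"{x:5.2f} "+" ".join(r))
```

```text
[[ 0.     0.274 -0.962]
 [-0.    -0.962 -0.274]
 [-1.     0.    -0.   ]]
rows x 0.95..0.1, cols y from +0.6 to -0.8; max z cm
        60   55   50   45   40   35   30   25   20   15   10    5    0   -5  -10  -15  -20  -25  -30  -35  -40  -45  -50  -55  -60  -65  -70  -75  -80
 0.90    .   20   20    0    0    1    0    0    0    0    6    5    0    9    9   34    2    2    2    2    .    .    .    .    .    .    .    .    .
 0.85   19   19   19    1    1    0    0    1    0    0    5    5    0    9    9   38    2    2    2    2    .    .    .    .    .    .    .    .    .
 0.80   19   19   19    0    1    0    0    1    0    2    2    1    2    2    9   39   39    0   16    8    .    .    .    .    .    .    .    .    .
 0.75   19   19   19    0    0    0    1    4    6    3    2    0    1    2    1    0   40    0   18    8    .    .    .    .    .    .    .    .    .
 0.70   19   19   19    0    0   51    1    4    6    3    0    0    2    1    1    0    0    0   18    5    .    .    .    .    .    .    .    .    .
 0.65   19   19   19    0    1   55    1    0    1    0    0    0   
[... 1043 characters left out ...]
9  -89  -89  -89  -89  -89  -89  -89  -89  -89  -89  -89  -89  -89  -89  -89  -89  -89  -89  -89
 0.25  -89  -89  -89  -89  -89  -89  -89  -89  -89  -89  -89  -89  -89  -89  -89  -89  -89  -89  -89  -89  -89  -89  -89  -89  -89  -88  -89  -89  -89
 0.20  -88  -89  -89  -89  -88  -89  -88  -89  -89  -89  -89  -89  -89  -89  -89  -89  -89  -89  -89  -89  -89  -89  -89  -89  -89  -88  -89  -89  -89
 0.15  -89  -89  -89  -89  -89  -89  -89  -89  -89    1    0    0    0  -79  -79  -79  -79  -89  -89  -89  -89  -89  -89  -89  -89  -89  -89  -89  -88
 0.10  -89  -89  -89  -89  -89  -89  -89  -89  -82    1    2    2   32   31  -42  -79  -79  -89  -89  -89  -89  -88  -89  -88  -89  -89  -89  -89  -89
```

```bash
python3 -m handwheel '-44 0 0 0 0 0 85; -44 0 0 0 0 0 85; -44 0 0 0 0 0 85; 0 -24 -43 0 0 0 85; 0 -24 -43 0 0 0 85; 0 -24 -43 0 0 0 85; 0 -24 -43 0 0 0 85; 0 -24 -43 0 0 0 85' 40
```

```text
clock: 1.3
position: [0.3463, -0.425, 0.3636]
ee_rot: [0.7, 0.098, -0.7, 0.098]
ft_force: [0.6, -1.4, -0.8]
grip_width: 0.996
```

```bash
python3 -m handwheel '0 -24 -43 0 0 0 85; 0 -24 -43 0 0 0 85; 0 -24 -43 0 0 0 85; 0 -41 -23 0 0 0 85; 0 -41 -23 0 0 0 85; 0 -41 -23 0 0 0 85; 0 -41 -23 0 0 0 85; 0 -41 -23 0 0 0 85'
python3 - <<'E'
from h import *
print(manip.get_obs()["joint_pos"].round(2))
E
```

```text
clock: 2.1
position: [0.504, -0.0915, 0.3636]
ee_rot: [0.701, 0.098, -0.7, 0.098]
ft_force: [1.0, 0.0, -0.1]
grip_width: 0.997
[ 0.59  0.08 -0.52  1.5   0.04  1.57 -1.23]
```

```bash
python3 -m handwheel '0 -46 -13 0 0 0 85; 0 -46 -13 0 0 0 85; 0 -46 -13 0 0 0 85; 0 -46 -13 0 0 0 85; 0 -46 -13 0 0 0 85; 0 -46 -13 0 0 0 85; 0 -46 -13 -0.122 0 0 85; 30 0 0 -0.122 0 0 85'; python3 -m handwheel '40 0 0 -0.122 0 0 85; 30 0 0 -0.122 0 0 85; 20 0 0 0 0 0 85; 0 0 0 0 0 0 85'
python3 - <<'E'
from h import *
o=manip.get_obs();print(o["joint_pos"].round(2)); M=R.from_quat(o["ee_rot"]).as_matrix(); print(M.round(3),o["position"], np.degrees(np.arctan2(M[1,1],M[0,1])))
d=np.array([.504,.2455,.2])-o["position"]; print("tool delta mm",(M.T@d*1000).round(1))
c=cams.camera("top"); cv2.imwrite("pics/top1.png",c["color"])
E
```

```text
clock: 2.9
position: [0.5015, 0.2498, 0.3361]
ee_rot: [0.684, 0.189, -0.68, 0.186]
ft_force: [0.6, 0.3, -0.9]
grip_width: 0.998
clock: 3.3
position: [0.5021, 0.2402, 0.2407]
ee_rot: [-0.654, -0.264, 0.658, -0.264]
ft_force: [0.2, 0.5, -0.1]
grip_width: 0.994
[ 0.19  0.28 -0.85  1.59  0.21  1.37 -1.49]
[[-0.004  0.693 -0.721]
 [-0.002 -0.721 -0.693]
 [-1.    -0.001  0.004]] [0.50207262 0.24020895 0.24071466] -46.142864148135125
tool delta mm [40.7 -2.4 -5.2]
```

View pics/top1.png

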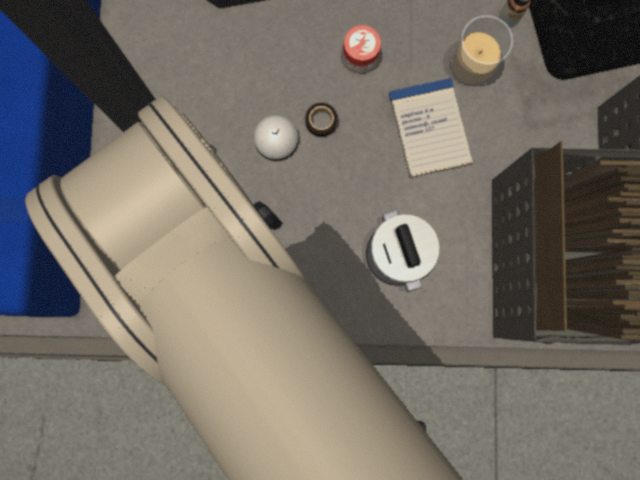

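Run:
```python
from h import *
for n in("top","scene"):
    c=cams.camera(n); W=cloud(c); cv2.imwrite(f"pics/{n}2.png",c["color"])
    d=np.hypot(W[...,0]-.67,W[...,1]-.345)
    for z in np.arange(.1,.75,.05):
        m=(abs(W[...,2]-z)<.025)&(d<.3)
        if m.sum(): print(n,z.round(2),np.histogram(d[m],bins=np.arange(0,.31,.03))[0])
```

```text
top 0.1 [   0    0    0    0    6 1326  103  326  398   92]
top 0.15 [   0    0    0    0    0 1887  265  545  489  150]
top 0.2 [   0    0    0    0    0 2193 4158 2467 1420  375]
top 0.25 [10  0  0  0  0  0  0  0  0  0]
top 0.3 [561   0   0   0   0   0  61   6   0   0]
top 0.35 [1215    0    0    0    0    0  350    0    0    0]
top 0.4 [1596    0    0    0    0    0    0    0    0    0]
top 0.45 [2100    0    0    0    0    0    0    0    0    0]
top 0.5 [2461    0    0    0    0    0    0    0    0    0]
top 0.55 [1094    0    0    0    0    0    0    0    0    0]
top 0.6 [   0    0    0    0    0 3106  383 1397    0  680]
top 0.65 [    0     0     0     0     0  1060  9879  9293 11647 10684]
scene 0.1 [ 470   10    0    0   19 1001  955 1170  518  744]
scene 0.15 [357   5   0   0   0 194 555 468 570 482]
scene 0.2 [  81    2    0    0    0   54  370  768 1150 1417]
scene 0.25 [205   0   0   0   0   0  69  67   0   0]
scene 0.3 [600   0   0   0   0   5 668 468   0   0]
scene 0.35 [ 634    0    0    0    0    6 1172 1003    0    0]
scene 0.4 [ 528    0    0    0    0    0  207 1781    0    0]
scene 0.45 [   0    0    0    0    0    0  164 2047   15    0]
scene 0.5 [  0   0   0   0   0   0  43 958   2   0]
```

View pics/scene2.png

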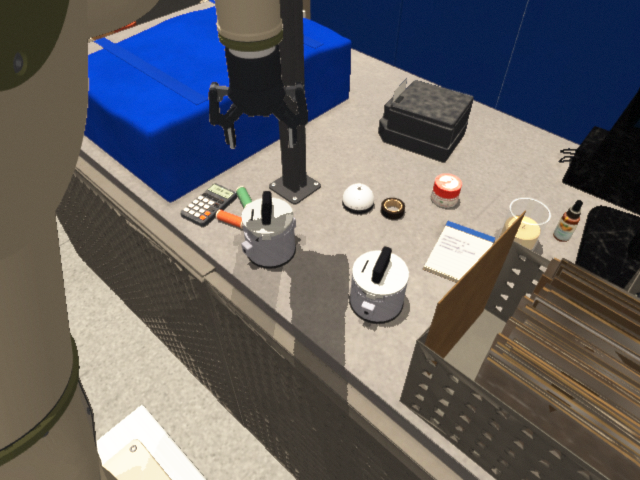

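```bash
python3 -m handwheel '35 -2.4 -5.2 0 0 0 85; 35 0 0 0 0 0 85; 30 0 0 0 0 0 85; 20 0 0 0 0 0 85; 14 0 0 0 0 0 85; 0 0 0 0 0 0 85; 0 0 0 0 0 0 85'
python3 - <<'E'
from h import *
o=manip.get_obs();print(o["position"],o["ft_force"])
c=cams.camera("scene"); W=cloud(c); cv2.imwrite("pics/scene3.png",cv2.resize(c["color"][100:300,180:400],None,fx=3,fy=3))
E
```

```text
clock: 4.15
position: [0.506, 0.247, 0.1106]
ee_rot: [0.657, 0.264, -0.655, 0.264]
ft_force: [1.0, 0.5, 0.5]
grip_width: 0.995
[0.50596475 0.2470358  0.11062424] [1.02110239 0.46642009 0.51383668]
```

View pics/scene3.png

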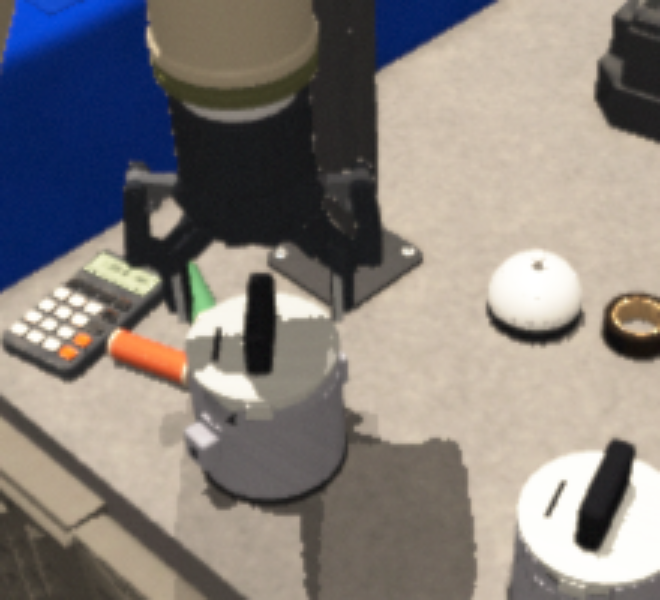

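```bash
python3 -m handwheel '4 0 1.5 0 0 0 40; 0 0 0 0 0 0 22; 0 0 0 0 0 0 10; 0 0 0 0 0 0 8; 0 0 0 0 0 0 8; 0 0 0 0 0 0 8; 0 0 0 0 0 0 8' 30
```

```text
clock: 4.9
position: [0.5042, 0.2456, 0.1054]
ee_rot: [0.656, 0.264, -0.656, 0.264]
ft_force: [-0.6, 0.2, 0.6]
grip_width: 0.181
```

```bash
python3 -m handwheel '0 0 0 0.1 0 0 8; 0 0 0 0.1 0 0 8; 0 0 0 0.1 0 0 8; 0 0 0 0.1 0 0 8; 0 0 0 0 0 0 8'
python3 - <<'E'
from h import *
o=manip.get_obs();M=R.from_quat(o["ee_rot"]).as_matrix();print(o["position"],o["ft_force"],o["torque"],o["joint_pos"].round(2),np.degrees(np.arctan2(M[1,1],M[0,1])))
c=cams.camera("scene"); cv2.imwrite("pics/scene4.png",cv2.resize(c["color"][100:300,180:400],None,fx=3,fy=3))
E
```

```text
clock: 5.4
position: [0.5042, 0.2456, 0.1054]
ee_rot: [0.696, 0.128, -0.695, 0.128]
ft_force: [0.2, 0.3, 0.3]
grip_width: 0.182
[0.50421592 0.24555041 0.10536463] [0.22264506 0.32429843 0.31147802] [0.02608767 0.08342003 0.0123072 ] [ 0.08  0.39 -0.74  1.75  0.29  1.11 -1.96] -69.13194348692343
```

View pics/scene4.png

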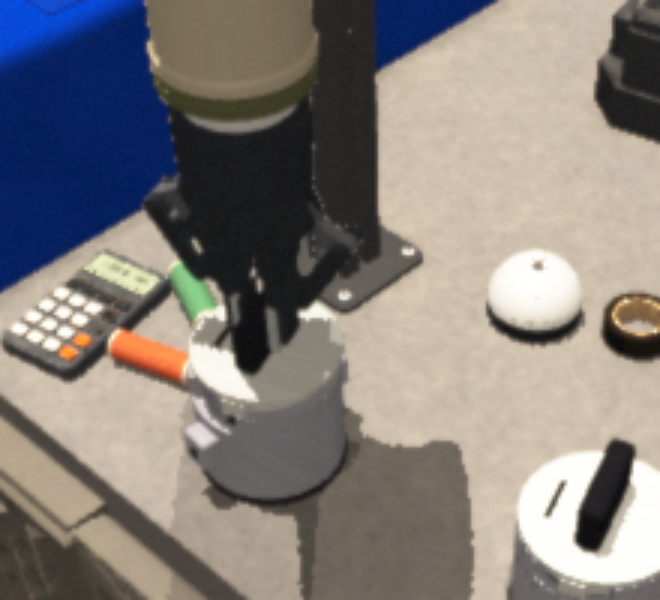

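```bash
python3 -m handwheel '0 0 0 0.1 0 0 8; 0 0 0 0.1 0 0 8; 0 0 0 0.1 0 0 8; 0 0 0 0.1 0 0 8; 0 0 0 0.034 0 0 8; 0 0 0 0 0 0 8'
python3 - <<'E'
from h import *
o=manip.get_obs();M=R.from_quat(o["ee_rot"]).as_matrix();print(o["position"],o["ft_force"],o["torque"],o["joint_pos"].round(2),np.degrees(np.arctan2(M[1,1],M[0,1])))
c=cams.camera("scene"); cv2.imwrite("pics/scene5.png",cv2.resize(c["color"][100:300,180:400],None,fx=3,fy=3))
E
```

```text
clock: 6.05
position: [0.5038, 0.2458, 0.1051]
ee_rot: [-0.707, 0.023, 0.707, 0.023]
ft_force: [-1.0, 1.2, -0.8]
grip_width: 0.177
[0.50381763 0.24577068 0.10506917] [-0.9717805   1.24288844 -0.82664432] [ 0.30469773  0.29619068 -0.0407331 ] [ 0.02  0.38 -0.66  1.75  0.26  1.1  -2.36] -93.75792215433243
```

View pics/scene5.png

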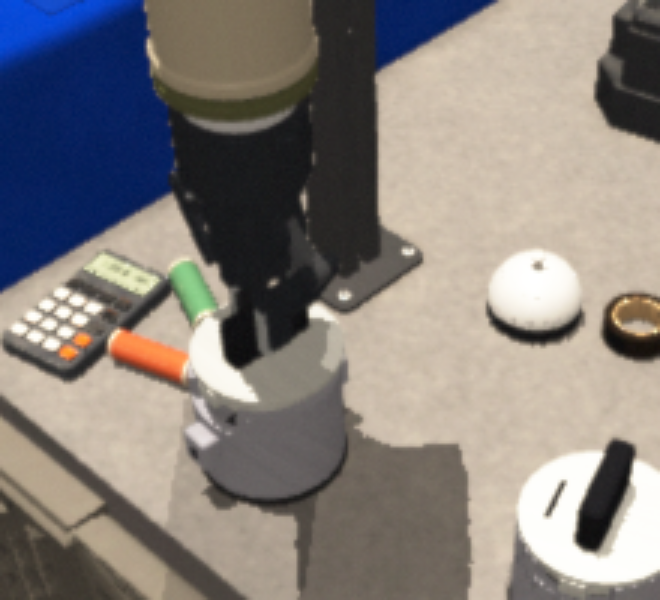

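```bash
python3 -m handwheel '4 0 0 0 0 0 8; 4 0 0 0 0 0 8; 3 0 0 0 0 0 8; 0 0 0 0 0 0 8'
```

```text
clock: 6.5
position: [0.5037, 0.2469, 0.0943]
ee_rot: [-0.707, 0.023, 0.707, 0.024]
ft_force: [-3.3, 5.7, 2.3]
grip_width: 0.178
```

Low force, so it went down with the grip. Release and rise.

```bash
python3 -m handwheel '0 0 0 0 0 0 22; 0 0 0 0 0 0 30; 0 0 0 0 0 0 45; 0 0 0 0 0 0 60; 0 0 0 0 0 0 60; -15 0 0 0 0 0 60; -30 0 0 0 0 0 60; -40 0 0 0 0 0 60';python3 -m handwheel '-45 0 0 0 0 0 60; -30 0 0 0 0 0 60; 0 0 0 0 0 0 60;0 0 0 0 0 0 60'
python3 - <<'E'
from h import *
c=cams.camera("scene"); W=cloud(c); cv2.imwrite("pics/scene6.png",cv2.resize(c["color"][100:300,180:400],None,fx=3,fy=3))
def rect(W,zlo,zhi,c,r):
    m=(W[...,2]>zlo)&(W[...,2]<zhi)&(np.hypot(W[...,0]-c[0],W[...,1]-c[1])<r)
    p=W[m]
    if len(p)<5: return print(len(p))
    b=cv2.minAreaRect((p[:,:2]*1000).astype(np.float32)); box=cv2.boxPoints(b)
    e=max([box[1]-box[0],box[2]-box[1]],key=np.linalg.norm)
    print(len(p),np.round(b[0],1),np.round(b[1],1),"ang",np.degrees(np.arctan2(e[1],e[0]))%180,np.percentile(p[:,2],[50,90,99]).round(4))
rect(W,.102,.14,(.503,.246),.06); rect(W,.076,.094,(.503,.246),.06);rect(W,.106,.14,(.549,.016),.06)
E
```

```text
clock: 7.3
position: [0.5033, 0.2451, 0.18]
ee_rot: [-0.706, 0.024, 0.707, 0.024]
ft_force: [1.4, -0.5, 0.4]
grip_width: 0.698
clock: 7.7
position: [0.5043, 0.2457, 0.2555]
ee_rot: [0.707, -0.024, -0.706, -0.024]
ft_force: [-1.0, -1.3, -1.3]
grip_width: 0.704
387 [503.9 246.1] [18.3 60.6] ang 178.89069 [0.1179 0.1214 0.1233]
1165 [504.3 246.8] [96.5 95.2] ang 75.46503 [0.0867 0.0886 0.0929]
330 [549.   17.2] [62.7 16.3] ang 19.978922 [0.1199 0.1215 0.1228]
```

View pics/scene6.png

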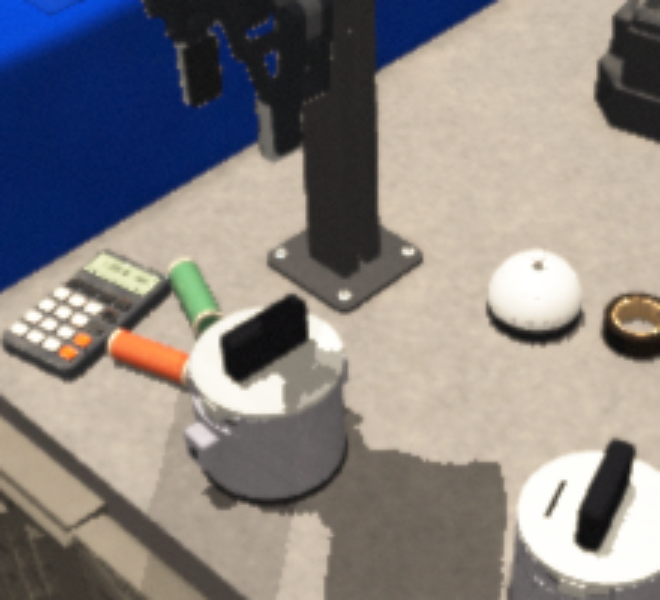

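Run:
```python
from h import *
W=cloud(cams.camera("scene"))
for c in((.504,.2465),(.549,.017)):
    d=np.hypot(W[...,0]-c[0],W[...,1]-c[1])
    for lo,hi in((.078,.097),(.114,.13)):
        p=W[(W[...,2]>lo)&(W[...,2]<hi)&(d<.045)]
        for _ in range(4):
            s,*_r=np.linalg.lstsq(np.c_[p[:,:2]-c,np.ones(len(p))],p[:,2],rcond=None)
            r=p[:,2]-np.c_[p[:,:2]-c,np.ones(len(p))]@s; p=p[abs(r)<2.5*np.median(abs(r))+1e-4]
        print(c,len(p),"z0",s[2].round(4),"tilt deg",np.degrees(s[:2]).round(2))
print(manip.get_obs()["ft_force"])
```

```text
(0.504, 0.2465) 739 z0 0.087 tilt deg [0.14 0.01]
(0.504, 0.2465) 199 z0 0.1199 tilt deg [0.29 5.19]
(0.549, 0.017) 1193 z0 0.0868 tilt deg [-0.12  0.07]
(0.549, 0.017) 236 z0 0.1205 tilt deg [-0.07  1.73]
[-0.22014386  0.3008955   0.13492173]
```

```bash
python3 -c "
from workcell import hand_in
print(hand_in())"
```

```text
the job is handed in; nothing more can be done
None
```

The askew lid is now home on its canister, and I handed the job in at about 7.8 s. I gripped its bar, turned it about 48° clockwise to the ears' line, lowered it about 11 mm in the grip, then let go and backed off 16 cm.

Last checks, by the scene camera's depth:
- **Height:** the disc top is at 87.0 mm, against 86.8 mm for the other, already closed lid. The bar's top is at about 120 mm, which puts its middle at about 103 mm.
- **Level:** the disc is flat within 0.2°.
- **Angle and centring:** the bar lies at about -1°, against an ear line at about -4°. The bar's middle is within about 2 mm of the canister's axis.
- **Other lid:** it shows no movement beyond measurement noise.
- **Gripper:** it is clear of everything, with the wrist force near zero.

One check disagreed. A plane fitted to the bar's narrow 16 mm top gave a 5° slope across its width. The same fit gave 1.7° on the untouched lid, so I put it down to edge noise and trusted the much larger disc. I did not recheck with the top camera, because the arm had blocked its view of this canister.

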